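# Pry the snap-fit back off a desk clock

## Robot

A 6-joint arm with a two-finger parallel gripper is mounted at the origin on the work surface. World frame = base frame: x ahead of the robot, y to its left, z up, the work surface at z = 0. Lengths are in m, angles in rad, forces in N, time in s.
With the tool pointing down it reaches from about 0.4 to 0.825 m from the base axis. Payload 7 kg.
Tool frame: the origin (TCP) lies between the finger pads; the fingertips stand 8 mm ahead of it and the grasp point (between the pads) lies 11 mm behind it (arm.finger_overhang is the distance from the TCP to the fingertips, in m); z points along the fingers, y is the line along which they close (so a half turn about z gives the same grasp; the last joint's range is limited). The gripper opens to 88 mm and grips with 3 to 60 N. Pads are 19 mm wide; open, the fingers measure 130 mm over their backs; the gripper's body (78 mm by 193 mm) begins 47 mm behind the grasp point.
Start: joints at [-1.031, 0.359, 0.012, 0, -1.224, -0.288], TCP at [0.168, -0.654, 0.235] pointing down, gripper open.
Joint ranges: [-3.07, 3.07], [-1.43, 2.12], [-1.02, 1.25], [-3.03, 1.67], [-3.05, -0], [-3.03, 3.03]. Speed limits (rad/s): [2.39, 2.39, 3.01, 3.14, 3.14, 3.14].

## Interface

Orientations are given as [roll, pitch, yaw] about the fixed x, y, z axes, in that order (R = Rz(yaw) Ry(pitch) Rx(roll)).
In Python, from station import arm gives the robot as it stands.
- The arm moves only by the tool move_arm, never from a script. Its argument "rows" is text: rows parted by semicolons, each of 7 numbers parted by spaces: the turn, a rotation vector about the tool's x, y, z in degrees, then the shift along the tool's x, y, z in m, then the finger opening in m, from 0 to 0.0876. A call has 1 to 8 rows; each row shifts and turns the commanded pose from where the row before left it, along the tool's axes as they then stand; what a row does not reach is not made up. A row lasts 1/8 s, in which the tool goes at most 62.5 mm and 10.7 degrees, less where a joint would pass 70% of its speed; a pose out of reach is approached as far as the arm can. A call is refused whole if a number of a shift passes 0.0625 or a number of a turn 10.7, either way. A call with a gripper value outside its range is refused whole. The fingers move at their own pace and stop on an object; "squeeze" is the grip in N (left out, the last holds). Time passes only in rows, so rows that do not move let the fingers close. It gives the time, the measured TCP pose, the force, the opening and the grip force at its end, in the units of the state.
- arm.get_state(): the state, without advancing time (a new reading comes with each control period).
- arm.grab_frame(name): name is "side" or "top"; returns (picture, depth): 420x560x3 uint8, blue, green, red; 420x560 float32, m along the optical axis (not along the pixel's ray), 0 where there is no reading.
- arm.camera_model(name): a dict with "mtx" (3x3 intrinsics, pixels), "camera_from_world" (4x4, takes a point from world to camera coordinates). Camera axes: x right, y down, z forward; pixel columns grow to the right and rows downward; lengths in m; the calibration is good to about 2 mm. A picture is of the moment at which its call begins. camera_model takes no time and is no camera call.
- arm.job_done(): hands the job in; it is judged then, once.
The state is a dict: "t": time; "q": joint angles; "qd": joint speeds; "joint_efforts": joint torques, N m; "eef_pos": TCP position; "ee_rot": TCP orientation; "force": force on the tool from outside, world axes, zero at the start; "moment": the same for the moment, N m; "width": finger opening in m; "gripper_force": force on a finger pad.
Only numpy, scipy, OpenCV 4.12 (cv2) and the standard library are available. Lean on these libraries where they do the work, as an engineer would, in place of code of your own. Each camera call takes 0.05 s, during which the arm holds its last target. There are 200 camera calls.

## Task

Of the two drum-shaped clocks lying face down on the watchmaker's mat, one has a snap-fit back with a notch at its rim, the other a screwed back. Take the flat-bladed case knife, push its blade into the notch under the back cover's lip and pry the cover up until it springs out of its catches, leaving it resting loose on top of its clock. Then lay the knife back on the bench; do not touch the cover with the gripper, and leave the screwed clock, the screwdriver and the loose bezel alone.

Things in the scene. Friction and masses are not known exactly. Their poses are not given: they have to be found in the camera images.
- knife: Case knife, loose, 155 mm long, 70 g, lying flat. Dark wooden bar handle 20 mm wide (y), 24 mm high (z), from x = -70 to +25 mm; straight flat steel blade 14 mm wide, 2.5 mm thick, from x = 25 to 85 mm, its middle plane 12 mm above the handle's underside. Origin: on the handle's underside, 25 mm behind its front end, a good place to grip across the width. x points to the tip, z up.
- knife_tip (a point): Middle of the end of the knife's blade, 85 mm ahead of and 12 mm above the knife's origin; axes as the knife's. (The other hand tool, with a round black handle and thin round shaft, is a screwdriver.)
- clock: Clock with the snap-fit back: dark steel drum with brass bands, 124 mm across, face down, fixed. Origin: centre of its underside, at bench height; z up, notch on its -x side. The rim is 64 mm high. Two spring catches (steel noses between cheeks, up to 79 mm high and 77 mm out from the axis) sit on the rim 60 degrees to each side of the notch and hold the cover's edge down.
- notch (a point): Middle of the mouth of the notch, on the drum's outer face, 62 mm to the -x side of the clock's axis, 52 mm above the bench. The window is 40 mm wide (y), from the drum's flat floor at 46 mm up to the cover's underside at 58 mm, and free inwards for 40 mm. The blade goes in level along the clock's +x; axes as the clock's.
- cover: snap-fit back cover, loose, a steel disc of about 60 g, 110 mm across, flange 4 mm thick, middle 7 mm thick, with a pry lip 24 mm wide reaching out to 66 mm from the centre on its -x side, over the notch. Origin: centre of its underside, 58 mm above the bench when seated; z up. It takes about 2 to 4 N upwards at the lip to pop out.
- cover_lip (a point): Underside of the end of the cover's lip, 66 mm to the -x side of its centre, 58 mm above the bench when seated. As it is pried up the far edge stays down; once the lip is some 35 mm up, the catches spring in beneath the edge, and when let down the cover stays tilted on them, its lip about 25 mm higher than when seated.
- screwed_clock: Bystander: a like drum, 124 mm across and 64 mm high, fixed, whose back has six brass screws, a closed rim and no notch. Origin: centre of its underside. Leave alone.
- screwdriver: Bystander: loose screwdriver, 170 mm long and 26 mm across the round black handle, lying along its x, tip to +x. Origin: at its middle, at bench height.
- bezel: Bystander: loose steel bezel ring, 60 mm across and 8 mm high, lying flat. Origin: centre of its underside.

How it is judged:
On the way, in this order (a step that is already met when the one before it is completed fails the run):
1. the knife has been picked up (height (world z) of knife above 0.02 m), for 0.1 s.
2. the blade's tip is in the notch, under the lip of the still seated cover (x of knife_tip in the frame of clock between -0.062 and 0 m and y of knife_tip in the frame of clock between -0.022 and 0.022 m and z of knife_tip in the frame of clock between 0.044 and 0.062 m and z of cover_lip in the frame of clock below 0.064 m), for 0.1 s.
3. the cover has been pried up out of its seat: its lip stands at least 14 mm higher than when seated (z of cover_lip in the frame of clock above 0.072 m), for 0.2 s.
At the end, for the whole second after the job is handed in: The cover rests loose on its clock, its lip at least 12 mm above its seated height and its centre within 30 mm of the clock's axis, at rest; the knife lies on the bench (origin below 30 mm, tip below 35 mm), at rest (z of cover_lip in the frame of clock above 0.07 m and horizontal distance between cover and clock below 0.03 m and linear speed of each of cover, knife below 0.02 m/s and height (world z) of knife below 0.03 m and height (world z) of knife_tip below 0.035 m); the robot touches nothing.
It fails at once if the gripper or arm touches the cover (contact force between any of the fingers, the arm and cover above 0.5 N).
It fails at once if the screwed clock is pried or knocked (over 5 N) (contact force between any of knife, the fingers, the arm and screwed_clock above 5 N).
It fails at once if the screwdriver or the bezel is moved more than 30 mm (distance of any of screwdriver, bezel from where it was at the start of the episode above 0.03 m).
It also fails if it takes over 54 s, if anything falls off the work surface, if the arm or the gripper's body presses on something with over 40 N, if the wrist force passes 120 N, or if a joint passes its speed limit or range.

## Working session

There is one attempt and no reset: what is moved stays moved. The work goes in short steps, Python scripts to look and compute and a tool call to move; the robot and the scene stay as the last step left them, time stands still between calls to the robot, and variables do not carry over. Pictures are saved under pics/ and viewed, at most 10 in all, crops included, and the job is handed in when it is done.

Besides the shell and the picture viewer there is one more tool, called as name(argument=value, ...), one argument or row to a line, values as JSON. move_arm: Moves the arm, as the interface text tells. Its arguments: {"type":"object","properties":{"rows":{"type":"string"},"squeeze":{"type":"number"}},"required":["rows"]}

```bash
mkdir -p pics
cat > h.py <<'E'
import numpy as np, cv2
from station import arm
def grab(n,f=None):
    p,d=arm.grab_frame(n)
    np.savez('/tmp/%s.npz'%n,p=p,d=d)
    if f: cv2.imwrite('pics/'+f,p)
    return p,d
def world(n,u,v,z=None,d=None):
    m=arm.camera_model(n);K=np.array(m['mtx']);T=np.linalg.inv(np.array(m['camera_from_world']))
    r=np.linalg.inv(K)@[u,v,1.]
    if z is None:
        if d is None: d=np.load('/tmp/%s.npz'%n)['d']
        return T[:3,:3]@(r*d[int(v),int(u)])+T[:3,3]
    r=T[:3,:3]@r;o=T[:3,3]
    return o+r*(z-o[2])/r[2]
def pix(n,p):
    m=arm.camera_model(n);c=np.array(m['camera_from_world'])@np.append(p,1);q=np.array(m['mtx'])@c[:3];return q[:2]/q[2]
E
python3 - <<'E'
from h import *
grab('top','top1.png');grab('side','side1.png')
print(arm.get_state())
for n in('top','side'):print(arm.camera_model(n))
E
```

```text
{'t': 0.1, 'q': array([-1.03089179e+00,  3.59286238e-01,  1.11612690e-02, -3.28121423e-04,
       -1.22408223e+00, -2.88075246e-01]), 'qd': array([ 9.77999825e-05, -1.63580010e-03,  2.45905767e-03, -5.98870754e-04,
        7.80382988e-04,  5.47082932e-04]), 'joint_efforts': array([-5.49793804e-04, -5.84164453e+01,  2.93753010e+01,  7.01541334e+00,
        1.02334691e-02, -6.45021896e-05]), 'eef_pos': array([ 0.16805645, -0.6533116 ,  0.2337363 ]), 'ee_rot': array([ 3.14015228e+00, -1.05114286e-04, -2.88987500e+00]), 'force': array([-0.07855542, -0.33115724,  0.20206597]), 'moment': array([0.04693603, 0.01082885, 0.00432122]), 'gripper_force': 0.0, 'width': 0.08775106071927069}
{'mtx': array([[403.65265941,   0.        , 288.05181374],
       [  0.        , 403.65265941, 202.77779646],
       [  0.        ,   0.        ,   1.        ]]), 'camera_from_world': array([[-0.01137611, -0.99915956, -0.03937976,  0.0101653 ],
       [-0.99680094,  0.01444741, -0.07860761,  0.58160406],
       [ 0.07911048,  0.03835953, -0.99612754,  0.65961116],
       [ 0.        ,  0.        ,  0.        ,  1.        ]])}
{'mtx': array([[436.87124598,   0.        , 270.95295307],
       [  0.        , 436.87124598, 204.37732303],
       [  0.        ,   0.        ,   1.        ]]), 'camera_from_world': array([[ 0.95424895, -0.2986117 ,  0.01549151, -0.54022638],
       [-0.19214573, -0.65207225, -0.73340425,  0.17152477],
       [ 0.22910468,  0.69687361, -0.67961623,  0.62701254],
       [ 0.        ,  0.        ,  0.        ,  1.        ]])}
```

View pics/top1.png

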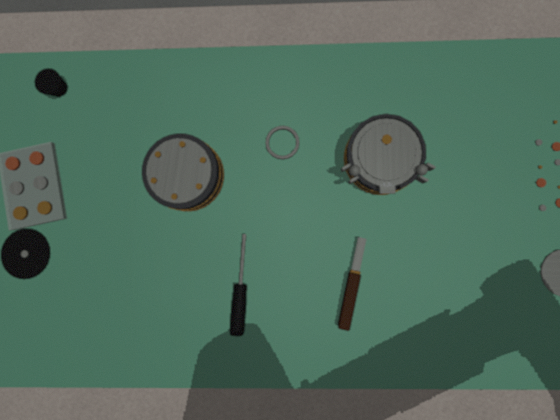

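View pics/side1.png

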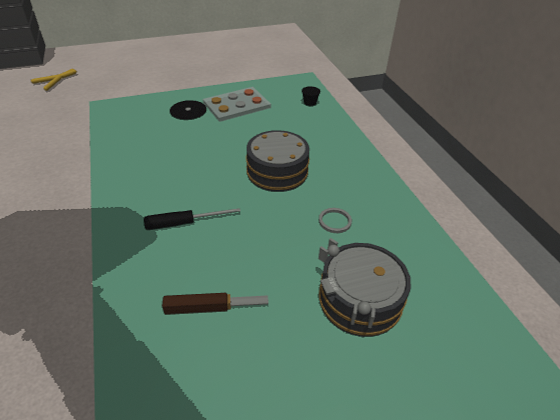

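The top view shows the snap-back clock at about (387,152), with its lip near (388,188) and catches at (354,171) and (423,170). The knife runs from (345,328) to its tip at (361,238). The screwed clock is at (180,172). Next I'll enlarge the knife and the clock.

Run:
```python
from h import *
p=np.load('/tmp/top.npz')['p']
a=cv2.resize(p[105:205,330:450],None,fx=6,fy=6,interpolation=cv2.INTER_CUBIC)
b=cv2.resize(p[230:335,320:400],None,fx=5.6,fy=5.6,interpolation=cv2.INTER_CUBIC)
a=cv2.convertScaleAbs(a,alpha=1.4,beta=20)
b=cv2.convertScaleAbs(b,alpha=1.4,beta=20)
cv2.imwrite('pics/a.png',a);cv2.imwrite('pics/b.png',b)
```

```text
(no output)
```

View pics/a.png

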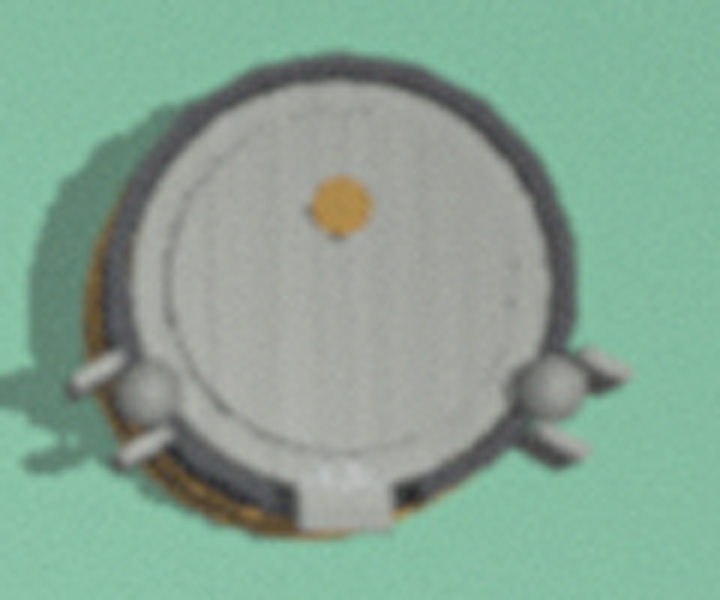

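View pics/b.png

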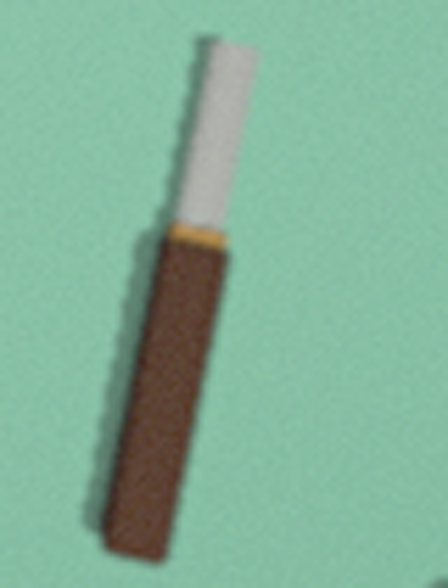

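Crop a shows the cover's centre at crop pixel (341,288), the lip end at (346,530) and the catch heads at (147,388) and (553,388). Crop b shows the knife tip at (237,45), the handle front at (199,230) and the handle rear at (136,553).

Run:
```python
from h import *
A=lambda u,v,z:world('top',330+u/6-.4,105+v/6-.4,z)
B=lambda u,v,z:world('top',320+u/5.6-.4,230+v/5.6-.4,z)
c=A(341.5,286,.062);l=A(346,530,.062);k1=A(147,388,.076);k2=A(553,388,.076)
print('cover',c,'lip',l,np.linalg.norm(c-l),'yaw',np.degrees(np.arctan2(*(c-l)[[1,0]])))
e=k2-k1;print('catch',k1,k2,np.linalg.norm(e),'yaw',np.degrees(np.arctan2(e[0],-e[1])), 'mid to c',c-(k1+k2)/2)
rim=A(341.5,288,.064);print('lr width',A(133,288,.062)-A(550,288,.062))
t=B(237,45,.013);f=B(199,230,.024);r=B(136,551,.024)
print('knife',t,f,r,np.linalg.norm((t-r)[:2]),np.linalg.norm((f-r)[:2]),np.degrees(np.arctan2(*(t-r)[[1,0]])),np.degrees(np.arctan2(*(f-r)[[1,0]])))
# fit cloud of clock top and knife by depth
z=np.load('/tmp/top.npz');d=z['d']
print('depth pts',world('top',387,150),world('top',349,305),world('top',358,255),world('top',450,300))
# rim circle fit from depth: points z>.055 near
P=[];
for v in range(100,210):
  for u in range(335,445):
    if d[v,u]>0:P.append(world('top',u,v,d=d))
P=np.array(P);m=(P[:,2]>.054)&(P[:,2]<.075);Q=P[m]
print(cv2.minEnclosingCircle(Q[:,:2].astype(np.float32)),Q[:,:2].min(0),Q[:,:2].max(0),len(Q),np.median(Q[:,2]))
P=np.array([world('top',u,v,d=d) for v in range(232,335) for u in range(335,372)])
H=P[(P[:,2]>.017)&(P[:,2]<.03)];print('handle',cv2.minAreaRect((H[:,:2]*1000).astype(np.float32)),H.mean(0))
# side check
print('lip in side',pix('side',l), 'tip',pix('side',t))
```

```text
cover [ 0.65712946 -0.15693301  0.062     ] lip [ 0.59194511 -0.15612713  0.062     ] 0.06518932695699482 yaw -0.7083207669680662
catch [ 0.62842551 -0.10309314  0.076     ] [ 0.62656928 -0.20734091  0.076     ] 0.10426429036440894 yaw -1.0200957365411925 mid to c [ 0.02963207 -0.00171599 -0.014     ]
lr width [0.00213862 0.10984393 0.        ]
knife [ 0.52149254 -0.12141971  0.013     ] [ 0.46721316 -0.10729279  0.024     ] [ 0.37430974 -0.08667854  0.024     ] 0.1512273975502782 0.09516298089513042 -13.281061612769246 -12.51061814099053
depth pts [ 0.66048796 -0.15751699  0.06339288] [ 0.41128056 -0.09592797  0.02358932] [ 0.49240445 -0.11401726  0.01358536] [ 4.14715070e-01 -2.68545996e-01 -2.70106037e-04]Traceback (most recent call last):
  File "<stdin>", line 17, in <module>
  File "h.py", line 9, in world
    m=arm.camera_model(n);K=np.array(m['mtx']);T=np.linalg.inv(np.array(m['camera_from_world']))
ValueError: time passes only in moves, steps and waits
```

Measured positions, consistent with the given sizes:

| Item | Position (m) | Yaw |
|---|---|---|
| Clock | (0.657, -0.157) | about -0.9° |
| Notch mouth | (0.5955, -0.156) | |
| Knife origin | (0.442, -0.102) | about -12.9° |

I'll go above the knife, with the tool's x axis along -knife x.

move_arm(
  rows="0 0 9.1 0 0 0 0.0876; 0 0 9.1 0 0 0 0.0876; 0 0 9.1 0 0 0 0.0876; 0 0 0 -0.012 0.05 0.009 0.0876; 0 0 0 -0.012 0.05 0.009 0.0876; 0 0 0 -0.012 0.05 0.009 0.0876; 0 0 0 -0.012 0.05 0.009 0.0876; 0 0 0 -0.012 0.05 0.009 0.0876",
)

```text
t: 1.1
eef_pos: [0.2826, -0.4217, 0.189]
ee_rot: [3.141, -0.0, 2.917]
force: [1.3, -0.7, 0.7]
width: 0.0877
gripper_force: 0.0
```

move_arm(
  rows="0 0 0 -0.012 0.05 0.009 0.0876; 0 0 0 -0.012 0.05 0.009 0.0876; 0 0 0 -0.012 0.05 0.009 0.0876; 0 0 0 -0.012 0.05 0.009 0.0876; 0 0 0 -0.012 0.05 0.009 0.0876; 0 0 0 -0.012 0.05 0.009 0.0876; 0 0 0 -0.012 0.05 0.009 0.0876; 0 0 0 0 0 0 0.0876",
)

```text
t: 2.1
eef_pos: [0.4432, -0.0984, 0.1259]
ee_rot: [-3.141, -0.001, 2.921]
force: [-0.4, 0.1, 0.1]
width: 0.0877
gripper_force: 0.0
```

move_arm(
  rows="0 0 0 0 -0.0036 0.03 0.0876; 0 0 0 0 0 0.03 0.0876; 0 0 0 0 0 0.03 0.0876; 0 0 0 0 0 0.015 0.0876; 0 0 0 0 0 0.01 0.0876; 0 0 0 0 0 0 0.0876",
)

```text
t: 2.85
eef_pos: [0.4409, -0.1047, 0.0112]
ee_rot: [-3.141, -0.001, 2.916]
force: [-0.5, -0.3, -0.3]
width: 0.0873
gripper_force: 0.0
```

move_arm(
  rows="0 0 0 0 0 0 0.01; 0 0 0 0 0 0 0.01; 0 0 0 0 0 0 0.01; 0 0 0 0 0 0 0.01; 0 0 0 0 0 0 0.01; 0 0 0 0 0 0 0.01; 0 0 0 0 0 0 0.01; 0 0 0 0 0 0 0.01",
  squeeze=45,
)

```text
t: 3.85
eef_pos: [0.4414, -0.1044, 0.0115]
ee_rot: [-3.142, -0.0, 2.917]
force: [0.3, 0.6, 0.1]
width: 0.0193
gripper_force: 45.0
```

move_arm(
  rows="0 0 0 0 0 -0.02 0.01; 0 0 0 0 0 -0.04 0.01; 0 0 0 0 0 -0.03 0.01; 0 0 -6 0 0 0 0.01; 0 0 -6 0 0 0 0.01; 0 0 0 0 0 0 0.01; 0 0 0 0 0 0 0.01",
)

```text
t: 4.72
eef_pos: [0.4413, -0.1044, 0.1014]
ee_rot: [-3.142, -0.0, 3.124]
force: [-0.4, -0.9, -0.5]
width: 0.0199
gripper_force: 45.0
```

Run:
```python
from h import *
s=arm.get_state();print(s['eef_pos'],s['ee_rot'],s['t'])
p,d=grab('top');q,_=grab('side')
a=cv2.resize(p[120:300,300:440],None,fx=3.3,fy=3.3,interpolation=cv2.INTER_CUBIC)
b=cv2.resize(q[180:380,170:420],None,fx=3,fy=3,interpolation=cv2.INTER_CUBIC)
cv2.imwrite('pics/a2.png',cv2.convertScaleAbs(a,alpha=1.5,beta=20));cv2.imwrite('pics/b2.png',cv2.convertScaleAbs(b,alpha=1.5,beta=20))
```

```text
[ 0.44126773 -0.10438138  0.10140833] [-3.14154861e+00 -3.63761476e-04  3.12404697e+00] 4.725
```

View pics/a2.png

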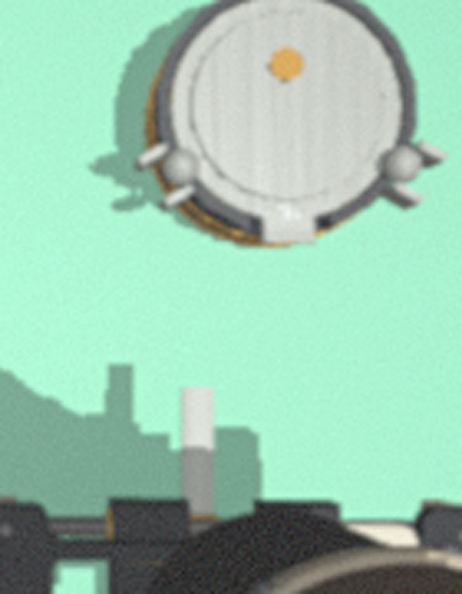

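View pics/b2.png

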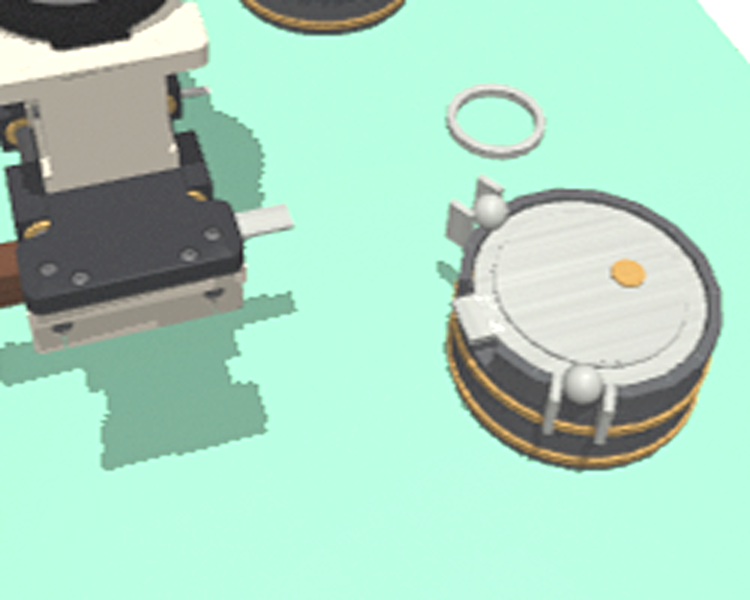

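In the top crop the blade tip is at (198,387), with the blade running straight up the image. The knife is level in the grip and the clock is unchanged.

Run:
```python
from h import *
A=lambda u,v,z:world('top',300+u/3.3-.35,120+v/3.3-.35,z)
t=A(198,387,.1035);b=A(200.5,500,.1035);print(t,b,np.degrees(np.arctan2(*(t-b)[[1,0]])))
print('blade depth z',[world('top',360,v).round(4) for v in (240,246,252,258,264)])
print('side: tip',world('side',170+290/3-.35,180+222/3-.35,.102),'depth',world('side',262,254),'lip',world('side',170+478/3,180+318/3),world('side',170+462/3,180+318/3,.062))
```

```text
[ 0.52338521 -0.10529268  0.1035    ] [ 0.47351581 -0.10513372  0.1035    ] -0.1826250927993129
blade depth z [array([ 0.5188, -0.1061,  0.1005]), array([ 0.51  , -0.1059,  0.1003]), array([ 0.5013, -0.1054,  0.1026]), array([ 0.4926, -0.1052,  0.1025]), array([ 0.484 , -0.1047,  0.1045])]
side: tip [ 0.52340634 -0.10986755  0.102     ] depth [ 0.51729839 -0.10957509  0.10297102] lip [ 0.60057602 -0.15978865  0.06310682] [ 0.59384164 -0.156908    0.062     ]
```

move_arm(
  rows="0 0 0 -0.01 -0.025 0 0.01; 0 0 0 -0.01 -0.025 0.01 0.01; 0 0 0 -0.016 0 0.02 0.01; 0 0 0 -0.016 0 0.02 0.01; 0 0 0 0 0 0 0.01; 0 0 0 0 0 0 0.01; 0 0 0 0 0 0 0.01",
)

```text
t: 5.7
eef_pos: [0.4926, -0.1551, 0.0523]
ee_rot: [3.142, 0.001, 3.126]
force: [-0.5, 0.1, -0.1]
width: 0.0198
gripper_force: 45.0
```

Run:
```python
from h import *
s=arm.get_state();print(s['eef_pos'],s['ee_rot'],s['t'])
q,_=grab('side')
b=cv2.resize(q[220:350,230:430],None,fx=4,fy=4,interpolation=cv2.INTER_CUBIC)
cv2.imwrite('pics/b3.png',cv2.convertScaleAbs(b,alpha=1.5,beta=20))
p,_=grab('top')
print('tip side pix expected',pix('side',s['eef_pos']+[.083,-.001,0]),'top',pix('top',s['eef_pos']+[.083,-.001,0]))
```

```text
[ 0.49259123 -0.15507738  0.05234514] [3.14150264e+00 1.05141514e-03 3.12628346e+00] 5.7
tip side pix expected [311.08148008 292.74857633] top [386.31225343 203.7039484 ]
```

View pics/b3.png

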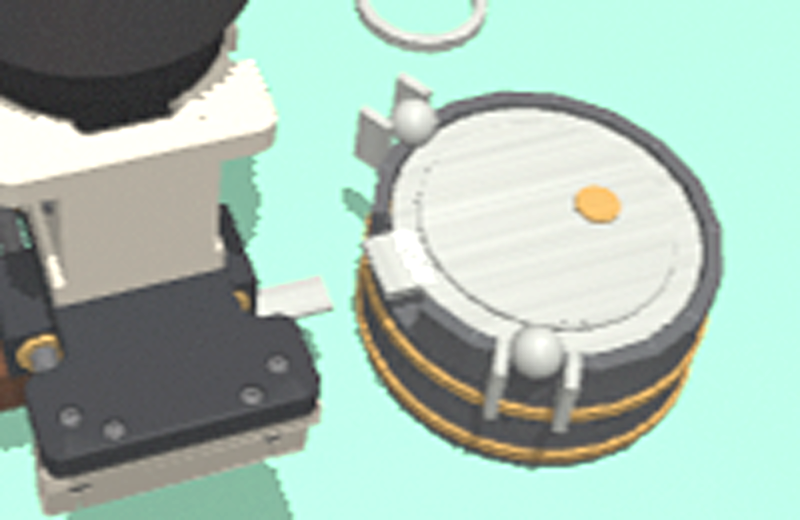

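The tip shows at crop (326,294), which is full-image (311.5,293.5). That matches the prediction of (311.1,292.7), so I'll insert.

move_arm(
  rows="0 0 0 -0.008 0 0 0.01; 0 0 0 -0.008 0 0 0.01; 0 0 0 -0.008 0 0 0.01; 0 0 0 -0.008 0 0 0.01; 0 0 0 0 0 0 0.01",
  squeeze=60,
)

```text
t: 6.42
eef_pos: [0.5253, -0.1557, 0.0513]
ee_rot: [-3.142, -0.0, 3.126]
force: [-1.0, -0.5, -1.0]
width: 0.0195
gripper_force: 60.0
```

move_arm(
  rows="0 0 0 -0.007 0 0 0.01; 0 0 0 -0.007 0 0 0.01; 0 0 0 -0.007 0 0 0.01; 0 0 0 0 0 0 0.01; 0 0 0 0 0 0 0.01",
)

```text
t: 7.05
eef_pos: [0.5454, -0.1559, 0.0514]
ee_rot: [3.142, -0.0, 3.126]
force: [0.1, -0.6, -1.3]
width: 0.0193
gripper_force: 60.0
```

move_arm(
  rows="0 0 0 0 0 -0.004 0.01; 0 0 0 0 0 -0.004 0.01; 0 0 0 0 0 -0.003 0.01; 0 0 0 0 0 -0.003 0.01; 0 0 0 0 0 0 0.01",
)

```text
t: 7.68
eef_pos: [0.5458, -0.156, 0.0661]
ee_rot: [-3.142, 0.001, 3.126]
force: [-0.6, -0.6, -1.3]
width: 0.0197
gripper_force: 60.0
```

move_arm(
  rows="0 0 0 0 0 -0.004 0.01; 0 0 0 0 0 -0.004 0.01; 0 0 0 0 0 -0.004 0.01; 0 0 0 0 0 0 0.01; 0 0 0 0 0 0 0.01",
)

```text
t: 8.3
eef_pos: [0.5456, -0.156, 0.0776]
ee_rot: [-3.142, -0.0, 3.126]
force: [0.5, -0.3, -0.6]
width: 0.0195
gripper_force: 60.0
```

Run:
```python
from h import *
s=arm.get_state();print(s['eef_pos'],s['force'],s['t'])
q,_=grab('side')
b=cv2.resize(q[200:350,230:430],None,fx=4,fy=4,interpolation=cv2.INTER_CUBIC)
cv2.imwrite('pics/b4.png',cv2.convertScaleAbs(b,alpha=1.5,beta=20))
```

```text
[ 0.545565   -0.15600556  0.07756257] [ 0.49901685 -0.33230929 -0.61141243] 8.3
```

View pics/b4.png

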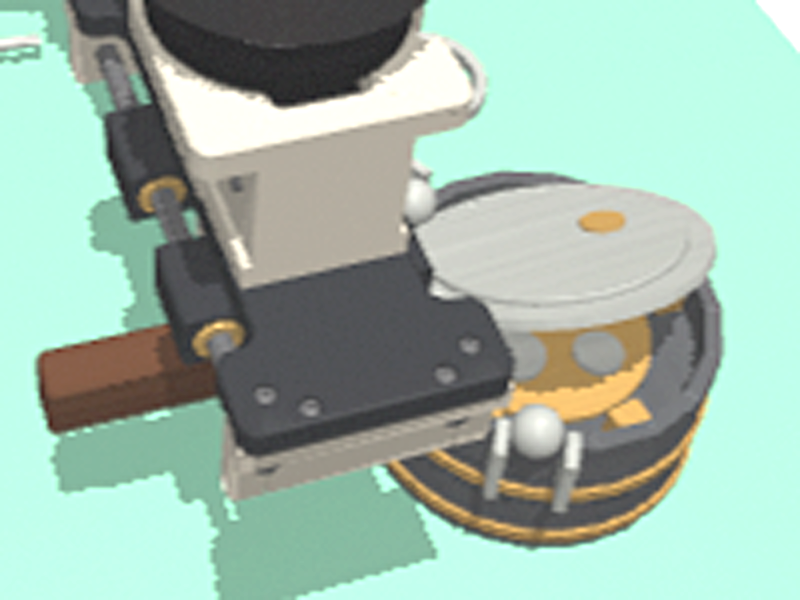

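The cover is out of its seat and tilted up on the blade, clear of the gripper. I'll lift on to about +38 mm.

move_arm(
  rows="0 0 0 0 0 -0.004 0.01; 0 0 0 0 0 -0.004 0.01; 0 0 0 0 0 -0.004 0.01; 0 0 0 0 0 -0.004 0.01; 0 0 0 0 0 -0.003 0.01; 0 0 0 0 0 0 0.01; 0 0 0 0 0 0 0.01; 0 0 0 0 0 0 0.01",
)

```text
t: 9.35
eef_pos: [0.5455, -0.156, 0.0964]
ee_rot: [-3.142, -0.0, 3.126]
force: [-0.1, -1.4, -0.2]
width: 0.0194
gripper_force: 60.0
```

Run:
```python
from h import *
s=arm.get_state();print(s['eef_pos'],s['force'],s['t'])
q,_=grab('side')
b=cv2.resize(q[200:350,230:430],None,fx=4,fy=4,interpolation=cv2.INTER_CUBIC)
cv2.imwrite('pics/b5.png',cv2.convertScaleAbs(b,alpha=1.5,beta=20))
```

```text
[ 0.54550766 -0.15600929  0.0964361 ] [-0.10372633 -1.38515057 -0.20578738] 9.35
```

View pics/b5.png

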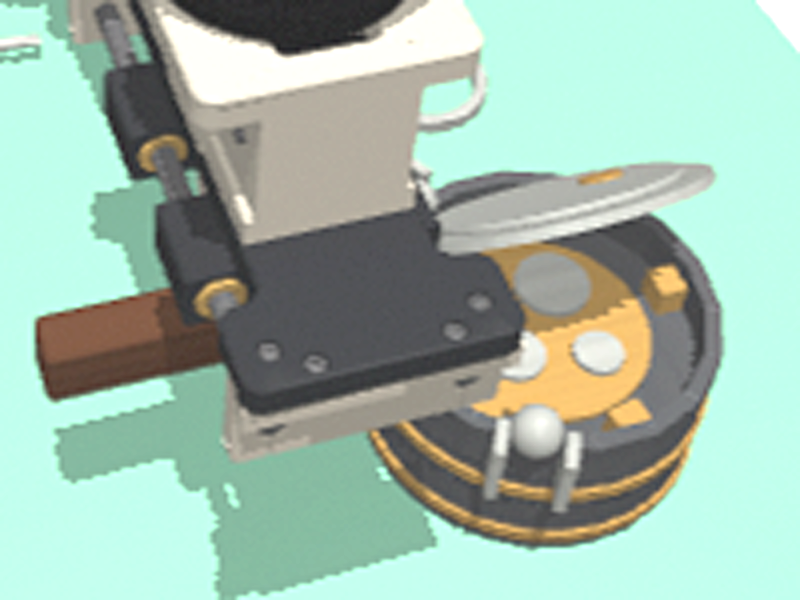

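The cover looks rolled toward +y as well as lifted, so I'll fit its plane from depth.

Run:
```python
from h import *
for n in('side','top'):
    if n=='top':grab('top')
    m=arm.camera_model(n);K=np.array(m['mtx']);T=np.linalg.inv(np.array(m['camera_from_world']));z=np.load('/tmp/%s.npz'%n);d=z['d'];p=z['p'].astype(int)
    v,u=np.mgrid[:420,:560];r=np.stack([(u-K[0,2])/K[0,0]*d,(v-K[1,2])/K[1,1]*d,d],-1)
    W=r@T[:3,:3].T+T[:3,3]
    g=(np.ptp(p,axis=2)<25)&(p.mean(2)>70)&(d>0)
    k=g&(abs(W[...,0]-.66)<.07)&(abs(W[...,1]+.157)<.08)&(W[...,2]>.055)&(W[...,2]<.17)
    P=W[k];print(n,len(P),P.min(0).round(3),P.max(0).round(3))
    # ransac plane
    rng=np.random.default_rng(0);best=None
    for _ in range(400):
        a=P[rng.choice(len(P),3,False)];nn=np.cross(a[1]-a[0],a[2]-a[0]);L=np.linalg.norm(nn)
        if L<1e-5:continue
        nn/=L;i=abs((P-a[0])@nn)<.0025
        if best is None or i.sum()>best.sum():best=i
    Q=P[best];c=Q.mean(0);nn=np.linalg.svd(Q-c)[2][2];nn*=np.sign(nn[2])
    print(' plane',best.sum(),c.round(4),nn.round(3),Q.min(0).round(3),Q.max(0).round(3))
    for j in (0,1):print('  ext',Q[Q[:,j].argmin()].round(3),Q[Q[:,j].argmax()].round(3))
```

```text
side 1370 [ 0.608 -0.23   0.055] [ 0.721 -0.09   0.139]
 plane 738 [ 0.6573 -0.1543  0.1144] [-0.041  0.686  0.726] [ 0.612 -0.183  0.062] [ 0.713 -0.095  0.139]
  ext [ 0.612 -0.156  0.11 ] [ 0.713 -0.145  0.105]
  ext [ 0.663 -0.183  0.138] [ 0.668 -0.095  0.062]
top 1008 [ 0.673 -0.206  0.061] [ 0.715 -0.103  0.139]
 plane 866 [ 0.6938 -0.1466  0.1084] [0.053 0.706 0.706] [ 0.673 -0.179  0.063] [ 0.715 -0.103  0.139]
  ext [ 0.673 -0.177  0.137] [ 0.715 -0.144  0.102]
  ext [ 0.675 -0.179  0.139] [ 0.686 -0.103  0.064]
```

The cover is rolled 45° about x. The -y catch has freed, but the +y edge is still held at z≈0.06. I'll lower it gently onto the -y catch and measure again.

move_arm(
  rows="0 0 0 0 0 0.003 0.01; 0 0 0 0 0 0.003 0.01; 0 0 0 0 0 0.003 0.01; 0 0 0 0 0 0.003 0.01; 0 0 0 0 0 0.003 0.01; 0 0 0 0 0 0.003 0.01; 0 0 0 0 0 0 0.01; 0 0 0 0 0 0 0.01",
)

```text
t: 10.45
eef_pos: [0.5457, -0.156, 0.0786]
ee_rot: [3.142, 0.0, 3.126]
force: [-0.2, -0.9, -1.3]
width: 0.02
gripper_force: 60.0
```

```bash
cat > pl.py <<'E'
from h import *
C=np.array([.6575,-.157])
for n in('side','top'):
    grab(n)
    m=arm.camera_model(n);K=np.array(m['mtx']);T=np.linalg.inv(np.array(m['camera_from_world']));z=np.load('/tmp/%s.npz'%n);d=z['d'];p=z['p'].astype(int)
    v,u=np.mgrid[:420,:560];r=np.stack([(u-K[0,2])/K[0,0]*d,(v-K[1,2])/K[1,1]*d,d],-1)
    W=r@T[:3,:3].T+T[:3,3]
    g=(np.ptp(p,axis=2)<25)&(p.mean(2)>70)&(d>0)
    k=g&(abs(W[...,0]-.66)<.075)&(abs(W[...,1]+.157)<.09)&(W[...,2]>.055)&(W[...,2]<.17)
    P=W[k];P[:,:2]-=C;P*=1000
    rng=np.random.default_rng(0);best=None
    for _ in range(400):
        a=P[rng.choice(len(P),3,False)];nn=np.cross(a[1]-a[0],a[2]-a[0]);L=np.linalg.norm(nn)
        if L<1e-5:continue
        nn/=L;i=abs((P-a[0])@nn)<2.5
        if best is None or i.sum()>best.sum():best=i
    Q=P[best];c=Q.mean(0);nn=np.linalg.svd(Q-c)[2][2];nn*=np.sign(nn[2])
    zz=lambda x,y:c[2]-(nn[0]*(x-c[0])+nn[1]*(y-c[1]))/nn[2]
    print(n,'plane',best.sum(),'normal',nn.round(3),'x',Q[:,0].min().round(),Q[:,0].max().round(),'y',Q[:,1].min().round(),Q[:,1].max().round(),'z lip,far,+y,-y,n+,n-',[round(zz(*q),1) for q in((-66,0),(55,0),(0,55),(0,-55),(-28,48),(-28,-48))])
s=arm.get_state();print(s['eef_pos'],s['force'],s['t'])
E
python3 pl.py
```

```text
side plane 1946 normal [0.074 0.394 0.916] x -47.0 56.0 y -49.0 63.0 z lip,far,+y,-y,n+,n- [np.float64(92.9), np.float64(83.1), np.float64(63.9), np.float64(111.2), np.float64(69.2), np.float64(110.4)]
top plane 1101 normal [0.155 0.403 0.902] x 14.0 57.0 y -43.0 58.0 z lip,far,+y,-y,n+,n- [np.float64(101.9), np.float64(81.1), np.float64(66.0), np.float64(115.1), np.float64(74.0), np.float64(116.8)]
[ 0.54575422 -0.15592844  0.07869307] [-0.15245585 -0.03947668 -1.47811859] 10.55
```

The -y catch is free and the +y catch still overlaps the edge. With the far edge now above the rim, I'll push the cover's lip toward +x with the front of the knife handle. That should slide the edge out from under the +y catch, and then I'll lift.

move_arm(
  rows="0 0 0 -0.005 0 0 0.01; 0 0 0 -0.005 0 0 0.01; 0 0 0 -0.005 0 0 0.01; 0 0 0 -0.004 0 0 0.01; 0 0 0 -0.003 0 0 0.01; 0 0 0 0 0 0 0.01; 0 0 0 0 0 0 0.01",
)

```text
t: 11.42
eef_pos: [0.5675, -0.1563, 0.0785]
ee_rot: [3.142, -0.0, 3.126]
force: [0.3, -0.3, -0.9]
width: 0.0195
gripper_force: 60.0
```

```bash
python3 pl.py
```

```text
side plane 2346 normal [ 0.234 -0.025  0.972] x -21.0 76.0 y -58.0 49.0 z lip,far,+y,-y,n+,n- [np.float64(100.9), np.float64(71.7), np.float64(86.4), np.float64(83.5), np.float64(92.9), np.float64(90.4)]Traceback (most recent call last):
  File "pl.py", line 13, in <module>
    a=P[rng.choice(len(P),3,False)];nn=np.cross(a[1]-a[0],a[2]-a[0]);L=np.linalg.norm(nn)
        ~~~~~~~~~~^^^^^^^^^^^^^^^^
  File "numpy/random/_generator.pyx", line 864, in numpy.random._generator.Generator.choice
ValueError: a must be a positive integer unless no samples are taken
```

The cover is free of both catches and now pitches with its far edge down, but it may have slid toward +x. I'll check with a wider window.

```bash
sed -i 's/-.66)<.075/-.68)<.1/; s/P=W\[k\];/P=W[k]\n    if len(P)<50: print(n,"none"); continue\n    /' pl.py; sed -i 's/^     *P\[:,:2\]-=C/    P[:,:2]-=C/' pl.py; python3 pl.py
python3 - <<'E'
from h import *
q=np.load('/tmp/side.npz')['p']
b=cv2.resize(q[180:350,230:450],None,fx=3.5,fy=3.5,interpolation=cv2.INTER_CUBIC)
cv2.imwrite('pics/b6.png',cv2.convertScaleAbs(b,alpha=1.5,beta=20))
E
```

```text
side plane 2375 normal [ 0.24  -0.023  0.971] x -21.0 76.0 y -58.0 52.0 z lip,far,+y,-y,n+,n- [np.float64(101.3), np.float64(71.3), np.float64(86.2), np.float64(83.7), np.float64(93.0), np.float64(90.7)]
top none
[ 0.56757537 -0.15629301  0.07864599] [-0.19633973 -0.6431836  -1.85611578] 11.625
```

View pics/b6.png

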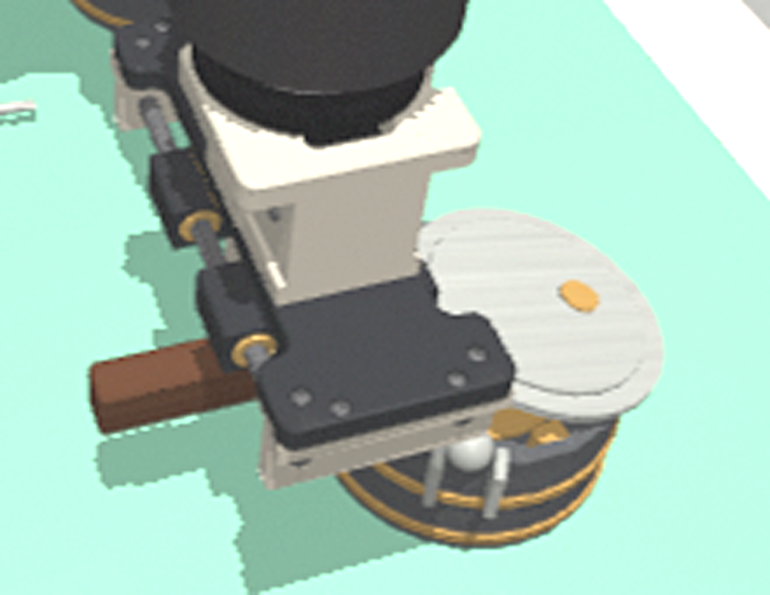

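The cover has slid to about x=+22 mm and now rests on the far rim and the blade. Its weight is mostly on the blade, so I'll bring it level and drag it slowly back by friction, measuring as I go.

move_arm(
  rows="0 0 0 0 0 0.003 0.01; 0 0 0 0 0 0.003 0.01; 0 0 0 0 0 0.003 0.01; 0 0 0 0 0 0.003 0.01; 0 0 0 0 0 0.002 0.01; 0 0 0 0 0 0 0.01; 0 0 0 0.002 0 0 0.01; 0 0 0 0.002 0 0 0.01",
)

```text
t: 12.62
eef_pos: [0.5636, -0.1562, 0.0647]
ee_rot: [-3.142, 0.0, 3.126]
force: [0.8, 0.1, -1.5]
width: 0.0198
gripper_force: 60.0
```

```bash
cat >> pl.py <<'E'
    # centre estimate: brass dot + edges from the side view
z=np.load('/tmp/side.npz');p=z['p'].astype(int);d=z['d']
m=arm.camera_model('side');K=np.array(m['mtx']);T=np.linalg.inv(np.array(m['camera_from_world']))
v,u=np.mgrid[:420,:560];W=np.stack([(u-K[0,2])/K[0,0]*d,(v-K[1,2])/K[1,1]*d,d],-1)@T[:3,:3].T+T[:3,3]
k=(p[...,2]-p[...,0]>40)&(p[...,2]>p[...,1]+15)&(W[...,2]>.06)&(abs(W[...,0]-.68)<.08)&(abs(W[...,1]+.157)<.06)
if k.any():print('dot',((W[k].mean(0)-[*C,0])*1000).round(1),k.sum())
E
sed -i "s/^for n in('side','top')/for n in('side',)/" pl.py; sed -i 's/^s=arm/s=arm/' pl.py; python3 pl.py
```

```text
side plane 2753 normal [ 0.05  -0.001  0.999] x -47.0 72.0 y -73.0 52.0 z lip,far,+y,-y,n+,n- [np.float64(75.5), np.float64(69.5), np.float64(72.2), np.float64(72.1), np.float64(73.6), np.float64(73.5)]
[ 0.56328858 -0.1562344   0.06469891] [-0.33792405  0.74752939 -0.94037884] 12.675
dot [38.5 -3.5 72.4] 78
```

The dot, which sits 21 mm ahead of the cover's centre, is at 38.5, so the centre is at about +17.7. The drag works, so I'll continue.

move_arm(
  rows="0 0 0 0.002 0 0 0.01; 0 0 0 0.002 0 0 0.01; 0 0 0 0.002 0 0 0.01; 0 0 0 0.001 0 0 0.01; 0 0 0 0 0 0 0.01",
)

```text
t: 13.3
eef_pos: [0.5565, -0.1561, 0.0646]
ee_rot: [3.142, -0.0, 3.126]
force: [-0.2, -0.2, -0.3]
width: 0.0194
gripper_force: 60.0
```

```bash
python3 pl.py
```

```text
side plane 2845 normal [ 0.042 -0.005  0.999] x -48.0 66.0 y -72.0 52.0 z lip,far,+y,-y,n+,n- [np.float64(74.7), np.float64(69.5), np.float64(72.1), np.float64(71.6), np.float64(73.3), np.float64(72.8)]
[ 0.55658501 -0.15612404  0.06457954] [0.59548275 0.27844384 0.13624955] 13.35
dot [31.8 -3.1 72.5] 79
```

The cover follows 1:1 and its centre is now at about +11. Next comes a quick insertion, so the cover's inertia holds it while the blade gets under its centre of mass.

move_arm(
  rows="0 0 0 -0.02 0 0 0.01; 0 0 0 0 0 0 0.01; 0 0 0 0 0 0 0.01",
)

```text
t: 13.72
eef_pos: [0.5762, -0.1564, 0.0643]
ee_rot: [3.141, -0.001, 3.126]
force: [0.8, 0.7, -1.3]
width: 0.0195
gripper_force: 60.0
```

```bash
python3 pl.py
```

```text
side plane 2542 normal [ 0.045 -0.015  0.999] x -49.0 82.0 y -73.0 50.0 z lip,far,+y,-y,n+,n- [np.float64(75.3), np.float64(69.9), np.float64(73.2), np.float64(71.6), np.float64(74.4), np.float64(72.9)]
[ 0.57611066 -0.1564193   0.06436435] [ 0.0018795   0.36439644 -0.93709091] 13.775
dot [47.8 -3.9 72.3] 76
```

The cover moved 16 of the 20 mm, so blade friction is high and a tilted drag should hold. I'll drag back level, then raise the cover above nose height and continue.

move_arm(
  rows="0 0 0 0.002 0 0 0.01; 0 0 0 0.003 0 0 0.01; 0 0 0 0.003 0 0 0.01; 0 0 0 0.003 0 0 0.01; 0 0 0 0.003 0 0 0.01; 0 0 0 0.002 0 0 0.01; 0 0 0 0.001 0 0 0.01; 0 0 0 0 0 0 0.01",
)

```text
t: 14.78
eef_pos: [0.5595, -0.1562, 0.0645]
ee_rot: [-3.142, -0.0, 3.126]
force: [-0.3, 0.6, -0.4]
width: 0.0196
gripper_force: 60.0
```

move_arm(
  rows="0 0 0 0 0 -0.002 0.01; 0 0 0 0 0 -0.002 0.01; 0 0 0 0 0 -0.002 0.01; 0 0 0 0 0 -0.002 0.01; 0 0 0 0 0 -0.002 0.01; 0 0 0 0 0 -0.001 0.01; 0 0 0 0 0 0 0.01; 0 0 0 0 0 0 0.01",
)

```text
t: 15.78
eef_pos: [0.5596, -0.1562, 0.0755]
ee_rot: [3.142, -0.0, 3.126]
force: [0.5, 0.5, -0.8]
width: 0.0194
gripper_force: 60.0
```

```bash
python3 pl.py
```

```text
side plane 2472 normal [ 0.178 -0.027  0.984] x -31.0 65.0 y -58.0 50.0 z lip,far,+y,-y,n+,n- [np.float64(92.7), np.float64(70.9), np.float64(82.3), np.float64(79.3), np.float64(87.2), np.float64(84.6)]
[ 0.55957884 -0.156178    0.07548812] [ 0.70074761  0.43878877 -0.5101898 ] 15.825
dot [32.1 -3.2 77.2] 70
```

move_arm(
  rows="0 0 0 0.001 0 0 0.01; 0 0 0 0.0015 0 0 0.01; 0 0 0 0.0015 0 0 0.01; 0 0 0 0.001 0 0 0.01; 0 0 0 0 0 0 0.01",
)

```text
t: 16.45
eef_pos: [0.5545, -0.1561, 0.0756]
ee_rot: [3.142, -0.0, 3.126]
force: [-0.3, 0.2, -0.9]
width: 0.0195
gripper_force: 60.0
```

```bash
python3 pl.py
```

```text
side plane 2534 normal [ 0.166 -0.02   0.986] x -37.0 59.0 y -58.0 52.0 z lip,far,+y,-y,n+,n- [np.float64(91.0), np.float64(70.7), np.float64(81.0), np.float64(78.8), np.float64(85.6), np.float64(83.6)]
[ 0.55452287 -0.15609281  0.07556703] [-0.47690961  0.11250736 -0.9150359 ] 16.5
dot [26.8 -3.1 77.5] 75
```

move_arm(
  rows="0 0 0 0 0 -0.002 0.01; 0 0 0 0 0 -0.002 0.01; 0 0 0 0.001 0.0005 0 0.01; 0 0 0 0.0015 0.001 0 0.01; 0 0 0 0.0015 0.001 0 0.01; 0 0 0 0.001 0 0 0.01; 0 0 0 0 0 0 0.01",
)

```text
t: 17.38
eef_pos: [0.5496, -0.1535, 0.0796]
ee_rot: [3.142, -0.0, 3.126]
force: [0.0, -0.2, -0.8]
width: 0.0195
gripper_force: 60.0
```

```bash
python3 pl.py
```

```text
side plane 2374 normal [ 0.291 -0.014  0.957] x -42.0 61.0 y -56.0 53.0 z lip,far,+y,-y,n+,n- [np.float64(99.9), np.float64(63.2), np.float64(80.7), np.float64(79.1), np.float64(89.1), np.float64(87.7)]
[ 0.5495839  -0.15352121  0.07954743] [ 0.25720457  1.02075032 -0.33958672] 17.425
dot [21.4 -3.  75.1] 72
```

The far edge has dropped into its seat and the centre is at about 0, so I'll lower onto the catches.

move_arm(
  rows="0 0 0 0 0 0.002 0.01; 0 0 0 0 0 0.002 0.01; 0 0 0 0 0 0.002 0.01; 0 0 0 0 0 0.002 0.01; 0 0 0 0 0 0.002 0.01; 0 0 0 0 0 0 0.01; 0 0 0 0 0 0 0.01",
)

```text
t: 18.3
eef_pos: [0.5497, -0.1535, 0.0696]
ee_rot: [-3.142, 0.0, 3.126]
force: [0.8, -0.6, -0.6]
width: 0.0194
gripper_force: 60.0
```

```bash
python3 pl.py
```

```text
side plane 2558 normal [ 0.227 -0.004  0.974] x -44.0 63.0 y -56.0 54.0 z lip,far,+y,-y,n+,n- [np.float64(92.0), np.float64(63.8), np.float64(76.8), np.float64(76.3), np.float64(83.3), np.float64(82.9)]
[ 0.54973409 -0.15351852  0.06962199] [-0.74718202  0.0495597  -0.32223597] 18.35
dot [21.5 -2.9 73.3] 76
```

move_arm(
  rows="0 0 0 0 0 0.002 0.01; 0 0 0 0 0 0.002 0.01; 0 0 0 0 0 0.001 0.01; 0 0 0 0 0 0 0.01; 0 0 0 0 0 0 0.01",
)

```text
t: 18.98
eef_pos: [0.5497, -0.1535, 0.0646]
ee_rot: [3.142, 0.0, 3.126]
force: [-0.9, -0.4, -0.9]
width: 0.0199
gripper_force: 60.0
```

```bash
python3 pl.py
```

```text
side plane 2599 normal [ 0.239 -0.011  0.971] x -45.0 64.0 y -55.0 50.0 z lip,far,+y,-y,n+,n- [np.float64(92.9), np.float64(63.2), np.float64(77.3), np.float64(76.1), np.float64(84.1), np.float64(83.0)]
[ 0.54973212 -0.15352764  0.06461008] [ 0.14456019 -0.42565554 -0.53886138] 19.025
dot [21.4 -3.  73.4] 76
```

The cover stays put on the catches. I'll withdraw the knife and lay it on the bench.

move_arm(
  rows="0 0 0 0.005 0 0 0.01; 0 0 0 0.008 0 0 0.01; 0 0 0 0.01 0 0 0.01; 0 0 0 0.015 0 0 0.01; 0 0 0 0.02 0 0 0.01; 0 0 0 0.02 0 0 0.01; 0 0 0 0.015 0 0 0.01; 0 0 0 0 0 0 0.01",
)

```text
t: 20.02
eef_pos: [0.4556, -0.1521, 0.0648]
ee_rot: [3.141, 0.0, 3.126]
force: [0.7, -0.0, -0.7]
width: 0.0198
gripper_force: 60.0
```

move_arm(
  rows="0 0 0 0 0 0.02 0.01; 0 0 0 0 0 0.015 0.01; 0 0 0 0 0 0.01 0.01; 0 0 0 0 0 0.004 0.01; 0 0 0 0 0 0.002 0.01; 0 0 0 0 0 0 0.01; 0 0 0 0 0 0 0.01",
)

```text
t: 20.9
eef_pos: [0.457, -0.1521, 0.0139]
ee_rot: [3.142, 0.001, 3.126]
force: [0.2, 0.5, -0.7]
width: 0.0195
gripper_force: 60.0
```

```bash
python3 pl.py
```

```text
side plane 2966 normal [ 0.205 -0.014  0.979] x -64.0 62.0 y -55.0 53.0 z lip,far,+y,-y,n+,n- [np.float64(90.1), np.float64(64.7), np.float64(77.0), np.float64(75.5), np.float64(82.8), np.float64(81.5)]
[ 0.45694484 -0.15208942  0.01392107] [-0.2285414  -0.7710284  -1.95874017] 20.95
dot [16.8 -4.8 73.6] 82
```

Lower the last bit, release and rise.

move_arm(
  rows="0 0 0 0 0 0.001 0.01; 0 0 0 0 0 0.001 0.01; 0 0 0 0 0 0 0.01; 0 0 0 0 0 0 0.03; 0 0 0 0 0 0 0.0876; 0 0 0 0 0 0 0.0876; 0 0 0 0 0 0 0.0876; 0 0 0 0 0 0 0.0876",
)

```text
t: 21.95
eef_pos: [0.4567, -0.1521, 0.0116]
ee_rot: [-3.142, -0.0, 3.126]
force: [0.2, 0.0, -0.4]
width: 0.0637
gripper_force: 0.0
```

move_arm(
  rows="0 0 0 0 0 -0.01 0.0876; 0 0 0 0 0 -0.03 0.0876; 0 0 0 0 0 -0.05 0.0876; 0 0 0 0 0 -0.05 0.0876; 0 0 0 0 0 0 0.0876; 0 0 0 0 0 0 0.0876; 0 0 0 0 0 0 0.0876; 0 0 0 0 0 0 0.0876",
)

```text
t: 22.95
eef_pos: [0.4561, -0.1521, 0.1506]
ee_rot: [-3.141, -0.002, 3.126]
force: [-0.7, 0.0, 0.1]
width: 0.0878
gripper_force: 0.0
```

```bash
python3 pl.py
python3 - <<'E'
from h import *
d=np.load('/tmp/side.npz')['d']
for x in(.40,.44,.49,.52):
    u,v=pix('side',[x,-.153,.02]);print(x,world('side',u,v,d=d).round(4))
print(arm.get_state()['width'])
E
```

```text
side plane 2828 normal [ 0.195 -0.008  0.981] x -65.0 63.0 y -55.0 51.0 z lip,far,+y,-y,n+,n- [np.float64(89.7), np.float64(65.6), np.float64(77.0), np.float64(76.1), np.float64(82.5), np.float64(81.8)]
[ 0.45623254 -0.15213451  0.15074727] [-0.32504026  0.46805802 -0.20053894] 23.0
dot [18.2 -4.4 73.7] 79
0.4 [ 0.4    -0.1553  0.0238]
0.44 [ 0.4397 -0.1554  0.0238]
0.49 [ 0.4912 -0.1485  0.0126]
0.52 [ 0.5217 -0.1482  0.0123]
0.08701174920031535
```

```bash
python3 -c "
from station import arm
print(arm.job_done())"
```

```text
the job is handed in; nothing more can be done
None
```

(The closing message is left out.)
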